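# Set a plywood blank on the sawing board for cutting off its waste

## Task

Get the pale plywood blank on the sawing board ready for sawing, using only the fingertips: push it squarely up against the fence, and slide it along the fence to the right until its hatched waste end hangs out over the board's right-hand end (the end next to the backsaw) and the pencil line stands about 5 mm clear of that end. Leave the blank lying flat with its long edge touching the fence; do not pinch or lift it, and leave all the other things where they are.

Things in the scene. Friction and masses are not known exactly. Their poses are not given: they have to be found in the camera images.
- sawing_board: Dark brown sawing board fixed to the bench, 200 mm deep (x) by 300 mm long (y), flat top 40 mm above the bench. Origin: centre of its underside. +x points to the fence (away from the robot), -y to its right-hand end, where the saw lies. The fence, a mid-brown batten 28 mm deep, 24 mm high, 300 mm long, stands on the top along the whole far edge; its near face is at x = 72 mm.
- board_end (a point): Middle of the upper edge of the board's right-hand end (board x 0, y -150 mm, on the top surface, 40 mm above the bench). Axes as the board's.
- fence_face (a point): Middle of the foot of the fence's near face (board x 72 mm, y 0, on the board's top surface). Axes as the board's: x points into the fence, y along it to the left.
- blank: The loose workpiece: pale plywood plate, 100 mm (its x) by 200 mm (its y) by 8 mm thick, about 110 g, flat on the sawing board. Origin: centre of its underside. +x points to the far long edge, which goes against the fence; -y to the waste end with pencil hatching. It starts wholly on the board, clear of the fence and up to 9 degrees askew.
- pencil_line (a point): Middle of the dark pencil line drawn square across the blank's top face, 45 mm from its waste end and 155 mm from its left end (blank x 0, y -55 mm, on the top face). Axes as the blank's.
- back_left (a point): The left end of the blank's far long edge (blank x 50, y 100 mm, half-way through its thickness). Axes as the blank's.
- back_right (a point): The right (waste) end of the blank's far long edge (blank x 50, y -100 mm, half-way through its thickness). Axes as the blank's.
- pencil: Bystander: flat green carpenter's pencil, 165 x 13 x 7 mm, lying lengthwise on top of the fence. Origin: underside, near its middle; y runs along it.
- saw: Bystander: backsaw lying on its side on the bench beyond the board's right end, 360 mm long along its x, 115 mm wide, 24 mm high; wooden handle at -x. Origin: on the bench under its middle.
- square: Bystander: try square lying on the bench beyond the board's left end; stock 28 x 120 x 16 mm at x = -100 mm, steel blade to x = +88 mm. Origin: on the bench.
- loco: Bystander: wooden toy locomotive standing on its wheels behind the board, 250 mm long (its x), 88 mm wide, 137 mm high. Origin: on the bench under its middle.
- wagon: Bystander: wooden open toy wagon standing to the left, 190 mm long (its x), 86 mm wide, 92 mm high. Origin: on the bench under its middle.
- mallet: Bystander: wooden mallet lying far to the left, 315 mm long along its x, head 70 x 120 x 70 mm at +x. Origin: on the bench under its middle.
- glue: Bystander: white glue bottle with an orange nozzle, 60 mm across, 170 mm high, standing to the left. Origin: centre of its foot.
- wheel: Bystander: wooden wheel lying flat to the left, 64 mm across, 20 mm thick. Origin: centre of its underside.
There are look-alikes about, which are no part of the job. Several things have the shape of the blank; the one meant has the colours described above.

How it is judged:
At the end, for the whole second after the job is handed in: The blank lies flat and still on the sawing board; both ends of its far long edge are within 4 mm of the line of the fence's near face; its waste end hangs out over the board's right end, with the pencil line outside that end by 0 to 10 mm (y of pencil_line in the frame of board_end between -0.01 and 0 m and x of back_left in the frame of fence_face between -0.004 and 0.003 m and x of back_right in the frame of fence_face between -0.004 and 0.003 m and z of blank in the frame of board_end between -0.003 and 0.003 m and angle between blank's own z axis and vertical below 0.03 rad and linear speed of blank below 0.01 m/s); the robot touches nothing.
It fails at once if the blank is lifted more than 8 mm off the board (z of blank in the frame of board_end above 0.008 m).
It fails at once if the blank is tipped up by more than 7 degrees or falls off the board (angle between blank's own z axis and vertical above 0.12 rad or z of blank in the frame of board_end below -0.01 m).
It fails at once if one of the other things is moved more than 20 mm (distance of any of pencil, saw, square, loco, wagon, mallet, glue, wheel from where it was at the start of the episode above 0.02 m).
It also fails if it takes over 53 s, if anything falls off the work surface, if the arm or the gripper's body presses on something with over 40 N, if the wrist force passes 120 N, or if a joint passes its speed limit or range.

## Robot

A 6-joint arm with a two-finger parallel gripper is mounted at the origin on the work surface. World frame = base frame: x ahead of the robot, y to its left, z up, the work surface at z = 0. Lengths are in m, angles in rad, forces in N, time in s.
With the tool pointing down it reaches from about 0.35 to 0.85 m from the base axis. Payload 8.1 kg.
Tool frame: the origin (TCP) lies between the finger pads; the fingertips stand 17 mm ahead of it and the grasp point (between the pads) lies 2 mm behind it; z points along the fingers, y is the direction in which the jaws open and shut (so a half turn about z gives the same grasp; the last joint's range is limited). The gripper opens to 93 mm and grips with 3 to 60 N. Pads are 15 mm wide; open, the fingers measure 128 mm over their backs; the gripper's body (75 mm by 188 mm) begins 65 mm behind the grasp point.
Start: joints at [-1.246, 0.13, 1.488, -0, 1.523, -0.085], TCP at [0.239, -0.55, 0.236] pointing down, gripper open.
Joint ranges: [-2.96, 2.96], [-0.89, 2.26], [0.02, 2.5], [-1.34, 4.48], [0, 2.73], [-2.66, 2.66]. Speed limits (rad/s): [2.39, 2.39, 2.79, 3.14, 3.14, 3.14].

## Interface

Orientations are given as a unit quaternion [w, x, y, z].
In Python, from cell import * gives the robot as it stands. The module is installed in compiled form; this text tells all that it offers.
- The arm moves only by the tool move_arm, never from a script. Its arguments are lists of equal length, an entry for each row: "translation": the shift along the world's x, y, z as a fraction of full scale, a list of three; "rot": the turn, a rotation vector about the world's x, y, z as a fraction of full scale, a list of three; "grip": the gripper command: -1 is shut, 1 is fully open, values between are in proportion. A call has 1 to 10 rows; each row is the pose to reach, as a shift and turn from the pose commanded when the call began, turning the shorter way round; what a row does not reach only later rows make up. Full scale, the value 1, is 0.12 m for a shift and pi rad for a turn. A row lasts 1/10 s, in which the tool goes at most 50 mm and 8.59 degrees, less where a joint would pass 70% of its speed; a pose out of reach is approached as far as the arm can. A call with a number of a shift or a turn outside -1 to 1 is refused whole. A call with a gripper value outside its range is refused whole. The fingers move at their own pace and stop on an object; the grip force is fixed at half the most. Time passes only in rows, so rows that repeat a pose let the fingers close. It gives the time, the measured TCP pose, the force and the opening at its end, in the units of the state.
- get_obs(): the state, without advancing time (a new reading comes with each control period).
- grab_frame(name): name is "scene" or "top" or "wrist"; returns the picture (420x560x3 uint8, blue, green, red); there is no depth.
- get_calibration(name): a dict with "fov_y" (degrees; the focal length in pixels is half the picture's height over the tangent of half this angle, whatever the lens; pixels are square), "cx", "cy" (the principal point, pixels), "k1" (the pictures are not rectified: a ray, as slopes to the right and down, at radius r is drawn at 1 + k1 r^2 times it, then the intrinsics apply), "rvec" (rotation vector, rad) and "tvec" (3), from world to camera coordinates, as OpenCV has them; the wrist camera has in their place "mount" (4x4, takes a point from camera to tool coordinates, whose origin is the TCP and whose axes are the flange's). Camera axes: x right, y down, z forward; pixel columns grow to the right and rows downward; lengths in m; the calibration is good to about 2 mm. A picture is of the moment at which its call begins: read the wrist's pose just before it. get_calibration takes no time and is no camera call.
- close_job(): hands the job in, once; it reports no verdict.
The state is a dict: "time": time; "joint_pos": joint angles; "qvel": joint speeds; "joint_torque": joint torques, N m; "tcp_pos": TCP position; "tcp_rot": TCP orientation; "wrist_force": force on the tool from outside, world axes, zero at the start; "torque": the same for the moment, N m; "gripper_width": opening from 0.0 (shut) to 1.0 (fully open).
Only numpy, scipy, OpenCV 4.12 (cv2) and the standard library are available. Lean on these libraries where they do the work, as an engineer would, in place of code of your own. Each camera call takes 0.05 s, during which the arm holds its last target.

## Working session

There is one attempt and no reset: what is moved stays moved. The work goes in short steps, Python scripts to look and compute and a tool call to move; the robot and the scene stay as the last step left them, time stands still between calls to the robot, and variables do not carry over. Pictures are saved under pics/ and viewed, and the job is handed in when it is done.

Besides the shell and the picture viewer there is one more tool, called after "Call:" by a JSON object that holds its "fn" and its "kwargs". move_arm: Moves the arm, as the interface text tells. Its arguments: {"type":"object","properties":{"translation":{"type":"array","items":{"type":"array","items":{"type":"number","minimum":-1,"maximum":1}}},"rot":{"type":"array","items":{"type":"array","items":{"type":"number","minimum":-1,"maximum":1}}},"grip":{"type":"array","items":{"type":"number"}}},"required":["translation","rot","grip"]}

```bash
mkdir -p pics
python3 - <<'E'
from cell import *
import cv2
print(get_obs())
for n in("scene","top","wrist"):
    print(n,get_calibration(n)); cv2.imwrite(f"pics/{n}0.png",grab_frame(n))
E
```

```text
{'time': 0.0, 'joint_pos': array([-1.24638163e+00,  1.31194529e-01,  1.48924230e+00,  2.55806002e-06,
        1.52297522e+00, -8.53738478e-02]), 'qvel': array([-3.21711957e-04,  6.86231232e-04, -2.56991563e-05,  1.58481856e-03,
       -4.65559752e-04, -6.04379027e-04]), 'joint_torque': array([ 2.65429990e-03, -5.59828234e+01, -4.91760135e+01,  7.70307728e-02,
        3.55269166e-02, -1.08638142e-04]), 'tcp_pos': array([ 0.23891909, -0.54981428,  0.23458778]), 'tcp_rot': array([-9.03359547e-04,  9.79082109e-01,  2.03463502e-01, -1.07200304e-04]), 'wrist_force': array([-0.52407649,  0.28145087,  0.68553521]), 'torque': array([-0.01193854, -0.03145593, -0.02643099]), 'gripper_width': 0.9995168639399357}
scene {'fov_y': 55.56382860796357, 'cx': 277.49223924162646, 'cy': 212.84882347326632, 'k1': -0.010315716900623018, 'rvec': array([ 1.70033049,  1.92167423, -0.7071814 ]), 'tvec': array([-0.07511895, -0.35838633,  1.41401979])}
top {'fov_y': 43.68729502245486, 'cx': 284.29545888691734, 'cy': 206.85322751011293, 'k1': -0.09293750672841306, 'rvec': array([ 2.17142915, -2.1808922 ,  0.07745383]), 'tvec': array([0.13738594, 0.53157782, 1.537912  ])}
wrist {'fov_y': 64.54027170354811, 'cx': 276.0072091895432, 'cy': 206.0788571751296, 'k1': -0.040405974220685974, 'mount': array([[ 2.50257179e-04, -9.69477813e-01, -2.45178929e-01,
         6.69640516e-02],
       [ 9.99999793e-01,  9.74843389e-05,  6.35243105e-04,
        -1.15817940e-04],
       [-5.91952990e-04, -2.45179037e-01,  9.69477637e-01,
        -1.50413919e-01],
       [ 0.00000000e+00,  0.00000000e+00,  0.00000000e+00,
         1.00000000e+00]])}
```

View pics/top0.png

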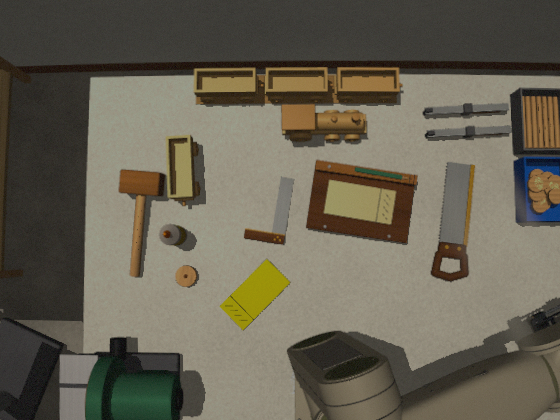

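View pics/scene0.png

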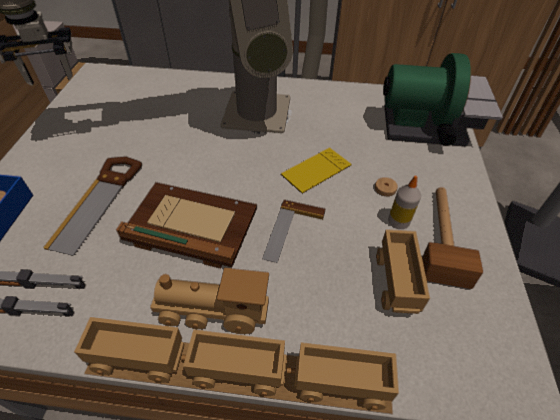

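The plates shaped like the blank are the pale one on the board at top (360,203) and the saturated yellow one on the bench at top (256,294). I choose the pale, hatched one on the board. Next is a close crop to check it and pick its corners.

Run:
```python
import cv2
im=cv2.imread("pics/top0.png")
c=im[150:250,295:425]
cv2.imwrite("pics/crop0.png",cv2.resize(c,None,fx=6,fy=6,interpolation=cv2.INTER_CUBIC))
```

```text
(no output)
```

View pics/crop0.png

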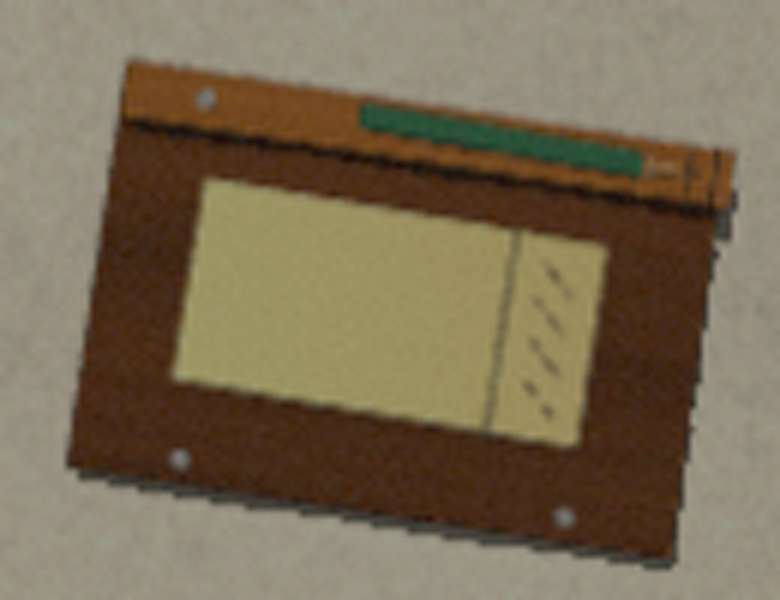

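The crop confirms it: a pale plate with the pencil line at its right (crop x≈500) and hatching beyond it, on the dark board below the fence that carries the green pencil. Next I fit the poses.

```bash
cat > h.py <<'E'
import numpy as np, cv2
from scipy.optimize import least_squares
from cell import *
def proj(P,name="top",obs=None):
    c=get_calibration(name); P=np.asarray(P,float)
    f=210/np.tan(np.radians(c["fov_y"])/2)
    if name=="wrist":
        from scipy.spatial.transform import Rotation as R
        q=obs["tcp_rot"]; T=np.eye(4);T[:3,:3]=R.from_quat([q[1],q[2],q[3],q[0]]).as_matrix();T[:3,3]=obs["tcp_pos"]
        M=np.linalg.inv(T@c["mount"]); p=P@M[:3,:3].T+M[:3,3]
    else:
        p=P@cv2.Rodrigues(c["rvec"])[0].T+c["tvec"]
    s=p[:,:2]/p[:,2:]; s=s*(1+c["k1"]*(s**2).sum(1,keepdims=True))
    return s*f+[c["cx"],c["cy"]]
def xf(pose,L):
    L=np.asarray(L,float);c,s=np.cos(pose[2]),np.sin(pose[2])
    return np.c_[pose[0]+c*L[:,0]-s*L[:,1],pose[1]+s*L[:,0]+c*L[:,1],L[:,2]]
def fit(L,uv,x0,name="top",obs=None):
    r=least_squares(lambda p:(proj(xf(p,L),name,obs)-uv).ravel(),x0,x_scale=[.1,.1,.1])
    return r.x,np.round(r.fun.reshape(-1,2),2)
BL=np.array([[.05,.1,.048],[.05,-.1,.048],[-.05,-.1,.048],[-.05,.1,.048],[.05,-.055,.048],[-.05,-.055,.048]])
BD=np.array([[-.1,.15,.04],[-.1,-.15,.04],[.1,.15,.064],[.1,-.15,.064],[.072,.15,.064],[.072,-.15,.064]])
def report(bd,bl):
    c,s=np.cos(bd[2]),np.sin(bd[2]);R=np.array([[c,s],[-s,c]])
    for n,l in(("back_left",[.05,.1,0]),("back_right",[.05,-.1,0]),("line",[0,-.055,0])):
        q=R@(xf(bl,[l])[0,:2]-bd[:2]); print(n,"to fence mm",round((q[0]-.072)*1e3,1),"y-rel-end mm",round((q[1]+.15)*1e3,1))
E
python3 - <<'E'
from h import *
k=lambda a:(np.array(a,float)+.5)/6-.5+[295,150]
bd,e=fit(BD,k([(72,466),(672,562),(128,62),(735,152),(124,120),(728,210)]),[.6,-.2,0]);print(bd,e.tolist())
bl,e=fit(BL,k([(204,181),(608,245),(578,446),(174,380),(519,231),(487,430)]),[.6,-.2,0]);print(bl,e.tolist())
report(bd,bl)
np.save("bd.npy",bd);np.save("bl0.npy",bl)
E
```

```text
[ 0.5443165  -0.09159965 -0.15396779] [[-0.74, 0.64], [0.23, -0.24], [0.18, -0.11], [0.45, 0.16], [-0.53, -0.38], [0.41, -0.1]]
[ 0.54425166 -0.08673509 -0.16535969] [[0.21, -0.21], [-0.05, -0.02], [0.06, 0.01], [-0.04, 0.12], [-0.28, -0.14], [0.09, 0.23]]
back_left to fence mm -21.7 y-rel-end mm 254.2
back_right to fence mm -24.0 y-rel-end mm 54.2
line to fence mm -73.4 y-rel-end mm 99.8
```

Board yaw is -0.154 rad. The blank is 0.65° askew and about 23 mm short of the fence, and it needs to slide about 105 mm. First I move over to the near edge.

Call:
{"fn": "move_arm", "kwargs": {"translation": [[0.16,0.33,0],[0.33,0.66,0],[0.488,0.988,0],[0.488,0.988,0]], "rot": [[0,0,-0.03],[0,0,-0.06],[0,0,-0.09],[0,0,-0.09]], "grip": [1,1,1,1]}}

```text
time: 0.55
tcp_pos: [0.2996, -0.4278, 0.2353]
tcp_rot: [-0.001, 0.998, 0.063, 0.0]
wrist_force: [0.0, -0.7, -0.3]
gripper_width: 0.998
```

Call:
{"fn": "move_arm", "kwargs": {"translation": [[0.16,0.33,0],[0.33,0.66,0],[0.488,0.988,0],[0.488,0.988,0]], "rot": [[0,0,-0.03],[0,0,-0.06],[0,0,-0.09],[0,0,-0.09]], "grip": [1,1,1,1]}}

```text
time: 0.95
tcp_pos: [0.3579, -0.3098, 0.2356]
tcp_rot: [-0.001, 0.997, -0.077, 0.0]
wrist_force: [-0.7, -0.1, 0.4]
gripper_width: 0.999
```

Call:
{"fn": "move_arm", "kwargs": {"translation": [[0.16,0.33,0],[0.33,0.66,0],[0.488,0.988,0],[0.488,0.988,0]], "rot": [[0,0,0],[0,0,0],[0,0,0],[0,0,0]], "grip": [1,1,1,1]}}

```text
time: 1.35
tcp_pos: [0.4163, -0.1915, 0.2356]
tcp_rot: [-0.001, 0.997, -0.075, 0.0]
wrist_force: [-0.7, 0.2, -0.9]
gripper_width: 1.002
```

Call:
{"fn": "move_arm", "kwargs": {"translation": [[0.16,0.33,-0.3],[0.33,0.66,-0.6],[0.488,0.988,-0.9],[0.488,0.988,-0.9],[0.488,0.988,-0.9]], "rot": [[0,0,0],[0,0,0],[0,0,0],[0,0,0],[0,0,0]], "grip": [1,1,1,1,1]}}

```text
time: 1.85
tcp_pos: [0.472, -0.0751, 0.1247]
tcp_rot: [-0.0, 0.997, -0.076, -0.003]
wrist_force: [0.2, 0.7, 0.5]
gripper_width: 1.001
```

Run:
```python
from h import *
o=get_obs();im=grab_frame("wrist");print(o["tcp_pos"],o["tcp_rot"]);cv2.imwrite("pics/w1.png",im)
bd=np.load("bd.npy");bl=np.load("bl0.npy")
print(proj(xf(bd,BD),"wrist",o).round(),proj(xf(bl,BL),"wrist",o).round())
```

```text
[ 0.4719565  -0.07513377  0.12465907] [-4.49973815e-04  9.97098764e-01 -7.60748941e-02 -2.54225161e-03]
[[ 86. 248.]
 [478. 248.]
 [ 20. -69.]
 [549. -67.]
 [ 26. -16.]
 [542. -14.]] [[119.  29.]
 [435.  34.]
 [418. 189.]
 [132. 185.]
 [365.  32.]
 [354. 188.]]
```

View pics/w1.png

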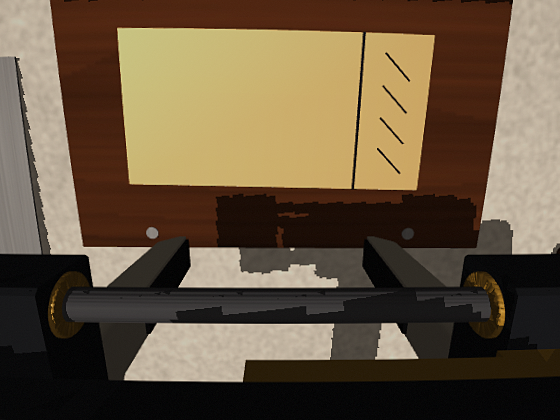

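The wrist view matches the fit: blank corners at (119,28), (435,34), (418,190) and (131,185), with both fingertips at the near edge. I descend in two steps.

Call:
{"fn": "move_arm", "kwargs": {"translation": [[0,0,-0.25],[0,0,-0.45],[0,0,-0.48],[0,0,-0.48],[0,0,-0.48]], "rot": [[0,0,0],[0,0,0],[0,0,0],[0,0,0],[0,0,0]], "grip": [1,1,1,1,1]}}

```text
time: 2.4
tcp_pos: [0.4744, -0.0772, 0.0719]
tcp_rot: [0.0, 0.997, -0.078, 0.001]
wrist_force: [-0.9, 0.1, 0.4]
gripper_width: 0.996
```

Call:
{"fn": "move_arm", "kwargs": {"translation": [[0,0,-0.04],[0,0,-0.08],[0,0,-0.08],[0,0,-0.08]], "rot": [[0,0,0],[0,0,0],[0,0,0],[0,0,0]], "grip": [1,1,1,1]}}

```text
time: 2.8
tcp_pos: [0.4732, -0.076, 0.0604]
tcp_rot: [-0.0, 0.997, -0.078, -0.0]
wrist_force: [-0.4, 0.3, -0.8]
gripper_width: 1.001
```

Run:
```python
from h import *
o=get_obs();print(o["tcp_pos"],o["wrist_force"]);im=grab_frame("wrist");cv2.imwrite("pics/w2.png",im);print(get_obs()["tcp_pos"])
```

```text
[ 0.47320627 -0.07598308  0.06037105] [-0.4348324   0.30959431 -0.75194566]
[ 0.47333469 -0.07600607  0.0604969 ]
```

View pics/w2.png

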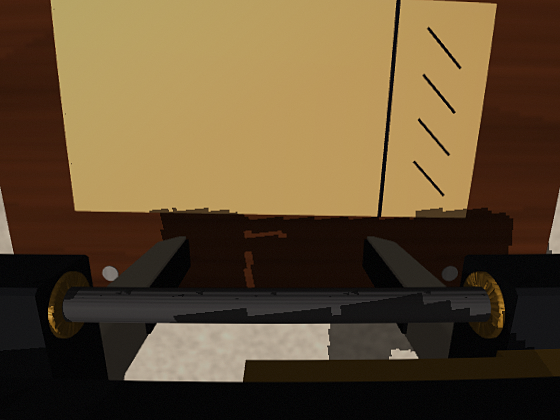

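The tips are just above the board, and the near edge at row ~213 is clear ahead of both. I push toward the fence.

Call:
{"fn": "move_arm", "kwargs": {"translation": [[0.041,-0.006,0],[0.082,-0.013,0],[0.115,-0.018,0],[0.148,-0.023,0],[0.173,-0.027,0],[0.198,-0.031,0],[0.222,-0.035,0],[0.247,-0.038,0],[0.272,-0.042,0],[0.272,-0.042,0]], "rot": [[0,0,0],[0,0,0],[0,0,0],[0,0,0],[0,0,0],[0,0,0],[0,0,0],[0,0,0],[0,0,0],[0,0,0]], "grip": [1,1,1,1,1,1,1,1,1,1]}}

```text
time: 3.85
tcp_pos: [0.5065, -0.0812, 0.0605]
tcp_rot: [0.0, 0.997, -0.078, 0.0]
wrist_force: [-1.4, 0.8, -0.1]
gripper_width: 1.002
```

Run:
```python
from h import *
o=get_obs();print(o["tcp_pos"],o["wrist_force"]);im=grab_frame("wrist");cv2.imwrite("pics/w3.png",im)
```

```text
[ 0.50647576 -0.08121592  0.06051337] [-1.35203398  0.83699952 -0.13165838]
```

View pics/w3.png

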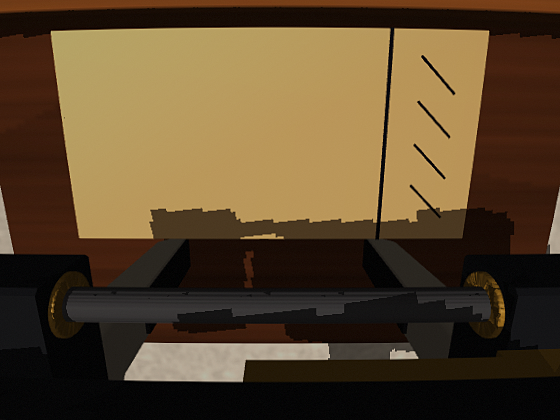

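Both tips touch the near edge (row 239), the blank is square, and only a few mm of gap remain. I continue in small steps.

Call:
{"fn": "move_arm", "kwargs": {"translation": [[0.01,-0.0015,0],[0.02,-0.003,0],[0.028,-0.004,0],[0.033,-0.005,0],[0.033,-0.005,0]], "rot": [[0,0,0],[0,0,0],[0,0,0],[0,0,0],[0,0,0]], "grip": [1,1,1,1,1]}}

```text
time: 4.4
tcp_pos: [0.5098, -0.0817, 0.0604]
tcp_rot: [-0.0, 0.997, -0.078, -0.0]
wrist_force: [-0.9, -0.3, 0.5]
gripper_width: 0.996
```

Call:
{"fn": "move_arm", "kwargs": {"translation": [[0.008,-0.001,0],[0.008,-0.001,0]], "rot": [[0,0,0],[0,0,0]], "grip": [1,1]}}

```text
time: 4.6
tcp_pos: [0.5099, -0.0817, 0.0603]
tcp_rot: [-0.0, 0.997, -0.078, -0.001]
wrist_force: [-6.0, 0.2, 5.7]
gripper_width: 0.999
```

The fence contact shows 6 N. I back off and lift, check the loco clearance, and look from the top.

Call:
{"fn": "move_arm", "kwargs": {"translation": [[-0.06,0.01,0],[-0.12,0.019,0],[-0.12,0.019,0.3],[-0.12,0.019,0.6],[-0.12,0.019,0.8],[-0.12,0.019,0.8]], "rot": [[0,0,0],[0,0,0],[0,0,0],[0,0,0],[0,0,0],[0,0,0]], "grip": [1,1,1,1,0.08,0.08]}}

```text
time: 5.2
tcp_pos: [0.4989, -0.0802, 0.1611]
tcp_rot: [0.001, 0.997, -0.078, 0.004]
wrist_force: [0.6, -0.6, 0.4]
gripper_width: 0.875
```

Run:
```python
from h import *
o=get_obs();print(o["tcp_pos"],o["tcp_rot"]);im=grab_frame("wrist");cv2.imwrite("pics/w4.png",im)
for z in(.09,.137):
  for p in([.676,.015],[.70,.0],[.72,.0]): print(z,p,proj([p+[z]]).round(1))
im=cv2.imread("pics/top0.png");cv2.imwrite("pics/crop1.png",cv2.resize(im[60:180,240:420],None,fx=4,fy=4))
bd=np.load("bd.npy");bl=[*(bd[:2]+xf([0,0,bd[2]],[[.022,.004,0]])[0,:2]),bd[2]]
print(proj(xf(bl,BL),"wrist",o).round(1))
```

```text
[ 0.4989195  -0.08019904  0.16106894] [ 7.05683863e-04  9.96966312e-01 -7.77284453e-02  3.99532674e-03]
0.09 [0.676, 0.015] [[325.7 154.8]]
0.09 [0.7, 0.0] [[330.8 146.6]]
0.09 [0.72, 0.0] [[330.7 139.8]]
0.137 [0.676, 0.015] [[326.9 151.8]]
0.137 [0.7, 0.0] [[332.1 143.3]]
0.137 [0.72, 0.0] [[332.  136.3]]
[[141.3  53.4]
 [409.7  53.1]
 [399.2 185.2]
 [152.2 185.6]
 [349.7  52.4]
 [344.  185.2]]
```

View pics/w4.png

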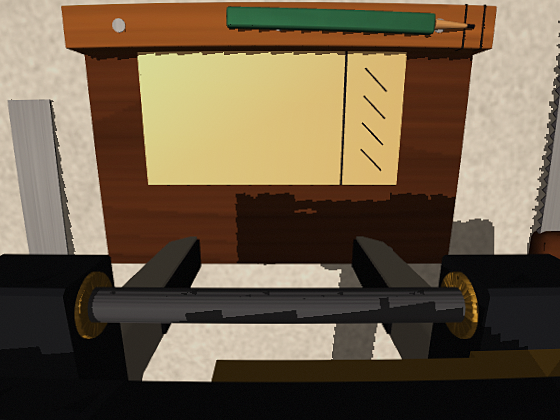

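View pics/crop1.png

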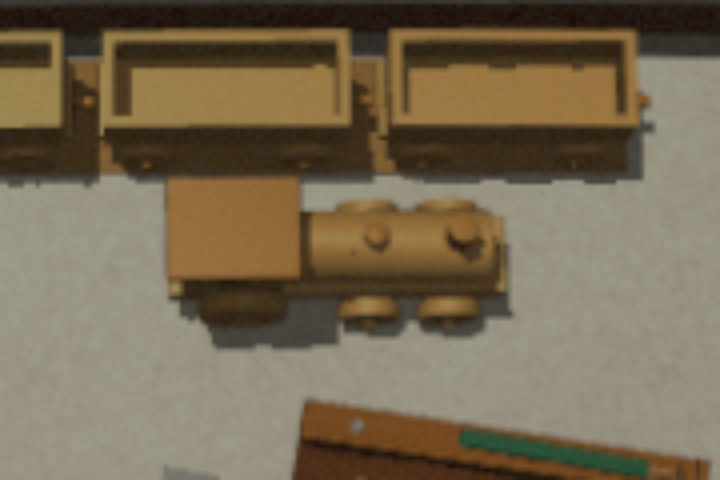

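The blank is flush and square against the fence, with corners at (138,52) and (407,53). The slide needed is about 106 mm. The loco cab is over 5 cm clear of where the gripper body will be. I turn the jaws 90° and go to the left end.

Call:
{"fn": "move_arm", "kwargs": {"translation": [[0.07,0.15,0],[0.14,0.3,0],[0.21,0.45,0],[0.3,0.6,0],[0.4,0.7,0],[0.5,0.8,0],[0.6,0.9,0],[0.7275,0.925,0],[0.7275,0.925,0],[0.7275,0.925,0]], "rot": [[0,0,0.045],[0,0,0.09],[0,0,0.135],[0,0,0.18],[0,0,0.225],[0,0,0.27],[0,0,0.315],[0,0,0.36],[0,0,0.405],[0,0,0.45]], "grip": [0.08,0.08,0.08,0.08,0.08,0.08,0.08,0.08,0.08,0.08]}}

```text
time: 6.25
tcp_pos: [0.5828, 0.0317, 0.1542]
tcp_rot: [-0.001, 0.807, 0.591, -0.001]
wrist_force: [0.7, -0.2, -0.3]
gripper_width: 0.539
```

Call:
{"fn": "move_arm", "kwargs": {"translation": [[0,0,0],[0,0,-0.2],[0,0,-0.4],[0,0,-0.5],[0,0,-0.5],[0,0,-0.5]], "rot": [[0,0,0.04],[0,0,0.05],[0,0,0.05],[0,0,0.05],[0,0,0.05],[0,0,0.05]], "grip": [0.08,0.08,0.08,0.08,0.08,0.08]}}

```text
time: 6.85
tcp_pos: [0.5835, 0.0314, 0.0963]
tcp_rot: [-0.0, 0.76, 0.65, -0.0]
wrist_force: [0.4, -0.3, -0.6]
gripper_width: 0.542
```

Run:
```python
from h import *
o=get_obs();print(o["tcp_pos"],o["tcp_rot"],o["gripper_width"]);im=grab_frame("wrist");cv2.imwrite("pics/w5.png",im)
cv2.imwrite("pics/t5.png",grab_frame("top")[130:260,260:440].repeat(4,0).repeat(4,1))
```

```text
[0.58350341 0.03144599 0.09627735] [-2.63364322e-04  7.59970034e-01  6.49957992e-01 -2.94112727e-04] 0.5416746387837907
```

View pics/w5.png

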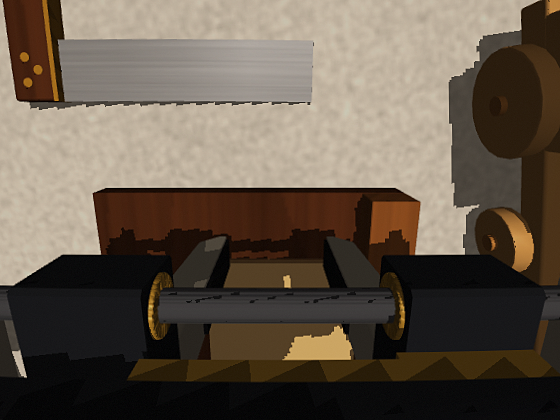

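View pics/t5.png

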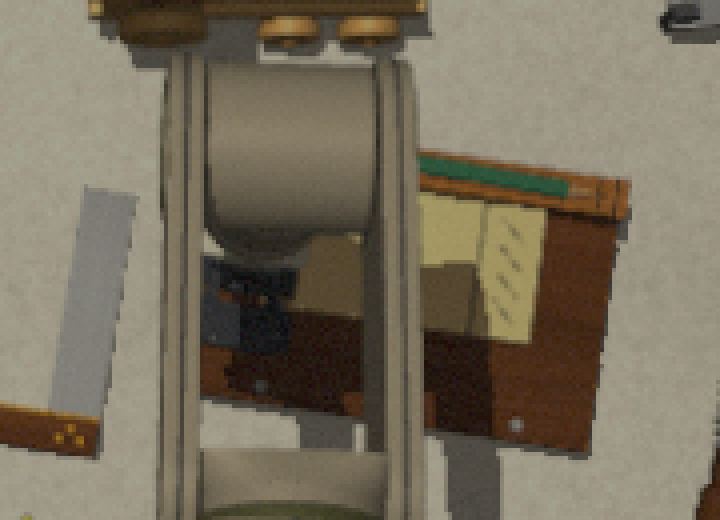

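The jaws now run along board x just beyond the blank's left end (blank edge at row ~262, tips at ~237). The fence is right of the right finger and clear of it. I descend.

Call:
{"fn": "move_arm", "kwargs": {"translation": [[0,0,-0.15],[0,0,-0.28],[0,0,-0.3],[0,0,-0.3]], "rot": [[0,0,0],[0,0,0],[0,0,0],[0,0,0]], "grip": [0.08,0.08,0.08,0.08]}}

```text
time: 7.35
tcp_pos: [0.5832, 0.0315, 0.0599]
tcp_rot: [-0.0, 0.76, 0.65, -0.001]
wrist_force: [-0.6, 0.2, -0.3]
gripper_width: 0.541
```

Run:
```python
from h import *
o=get_obs();print(o["tcp_pos"],o["tcp_rot"],o["wrist_force"]);im=grab_frame("wrist");cv2.imwrite("pics/w6.png",im)
```

```text
[0.5832178  0.03149123 0.05988596] [-4.98881315e-04  7.59945381e-01  6.49986535e-01 -5.22359853e-04] [-0.62998586  0.23953772 -0.31120292]
```

View pics/w6.png

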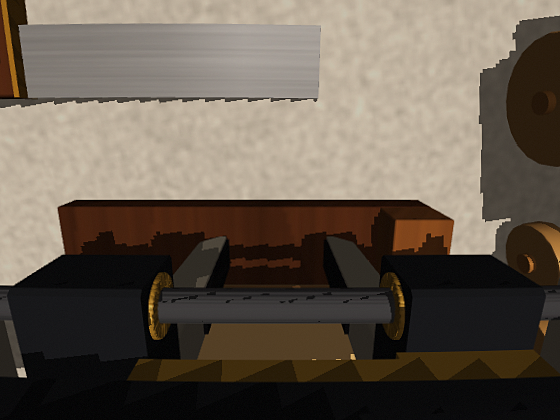

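Call:
{"fn": "move_arm", "kwargs": {"translation": [[-0.01,-0.066,0],[-0.02,-0.13,0],[-0.031,-0.198,0],[-0.041,-0.264,0],[-0.051,-0.329,0],[-0.061,-0.395,0],[-0.072,-0.461,0],[-0.082,-0.527,0],[-0.092,-0.593,0],[-0.102,-0.659,0]], "rot": [[0,0,0],[0,0,0],[0,0,0],[0,0,0],[0,0,0],[0,0,0],[0,0,0],[0,0,0],[0,0,0],[0,0,0]], "grip": [0.08,0.08,0.08,0.08,0.08,0.08,0.08,0.08,0.08,0.08]}}

```text
time: 8.4
tcp_pos: [0.5714, -0.0483, 0.0604]
tcp_rot: [-0.0, 0.76, 0.65, -0.0]
wrist_force: [0.5, 2.2, 1.9]
gripper_width: 0.54
```

Run:
```python
from h import *
o=get_obs();print(o["tcp_pos"],o["wrist_force"]);cv2.imwrite("pics/w7.png",grab_frame("wrist"))
cv2.imwrite("pics/t7.png",cv2.resize(grab_frame("top")[150:250,295:425],None,fx=6,fy=6,interpolation=cv2.INTER_CUBIC))
```

```text
[ 0.5714199  -0.04827186  0.06042116] [0.53897767 2.23375747 1.91355671]
```

View pics/t7.png

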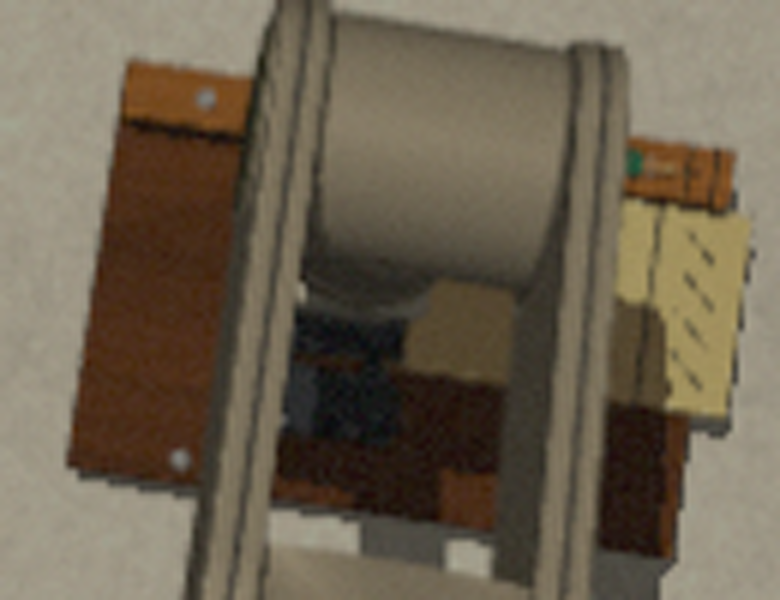

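View pics/w7.png

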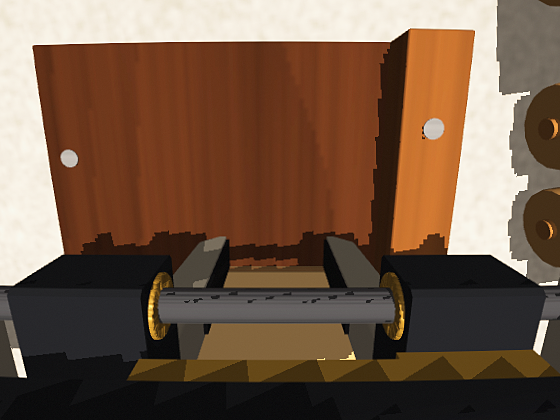

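The blank slid straight along the fence, and its waste end now hangs out at crop (749,218)-(724,418). I quantify.

Run:
```python
from h import *
bd=np.load("bd.npy")
k=lambda a:(np.array(a,float)+.5)/6-.5+[295,150]
bl,e=fit(BL[[1,2,4]],k([(749,218),(724,418),(660,203)]),[.55,-.15,-.15]);print(bl,e.tolist());report(bd,bl)
tc=np.array([.5714,-.0483])-bd[:2];c,s=np.cos(bd[2]),np.sin(bd[2]);print("tcp board",c*tc[0]+s*tc[1],-s*tc[0]+c*tc[1])
```

```text
[ 0.55642264 -0.15775346 -0.15374293] [[0.11, -0.13], [-0.05, 0.03], [-0.06, 0.1]]
back_left to fence mm 0.1 y-rel-end mm 186.5
back_right to fence mm 0.1 y-rel-end mm -13.5
line to fence mm -49.9 y-rel-end mm 31.5
tcp board 0.02012266826860515 0.0469409647859871
```

Call:
{"fn": "move_arm", "kwargs": {"translation": [[-0.01,-0.066,0],[-0.019,-0.124,0],[-0.027,-0.173,0],[-0.033,-0.214,0],[-0.038,-0.243,0],[-0.041,-0.264,0],[-0.043,-0.28,0],[-0.0447,-0.288,0],[-0.0447,-0.288,0]], "rot": [[0,0,0],[0,0,0],[0,0,0],[0,0,0],[0,0,0],[0,0,0],[0,0,0],[0,0,0],[0,0,0]], "grip": [0.08,0.08,0.08,0.08,0.08,0.08,0.08,0.08,0.08]}}

```text
time: 9.4
tcp_pos: [0.5662, -0.0823, 0.0605]
tcp_rot: [0.0, 0.76, 0.65, -0.0]
wrist_force: [1.1, -0.6, -0.5]
gripper_width: 0.545
```

Run:
```python
from h import *
o=get_obs();print(o["tcp_pos"],o["wrist_force"]);im=grab_frame("top")
cv2.imwrite("pics/t8.png",cv2.resize(im[160:260,345:440],None,fx=6,fy=6,interpolation=cv2.INTER_CUBIC))
im=grab_frame("scene");cv2.imwrite("pics/s8.png",cv2.resize(im[160:290,70:290],None,fx=3.5,fy=3.5,interpolation=cv2.INTER_CUBIC))
```

```text
[ 0.56620924 -0.08228866  0.06048051] [ 1.05734282 -0.55194018 -0.54946105]
```

View pics/t8.png

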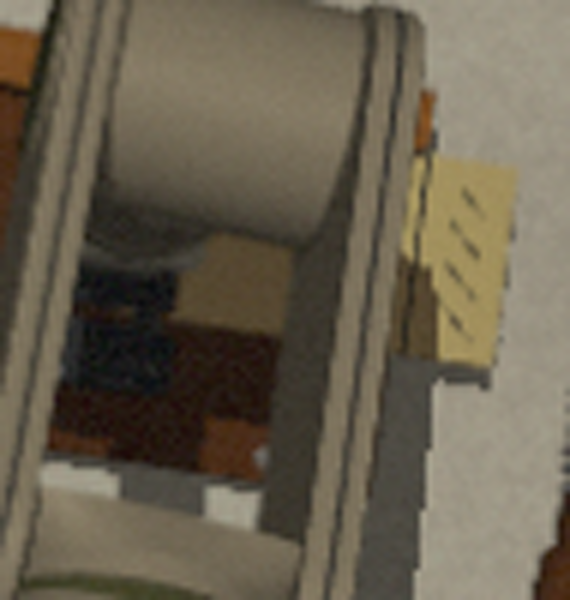

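View pics/s8.png

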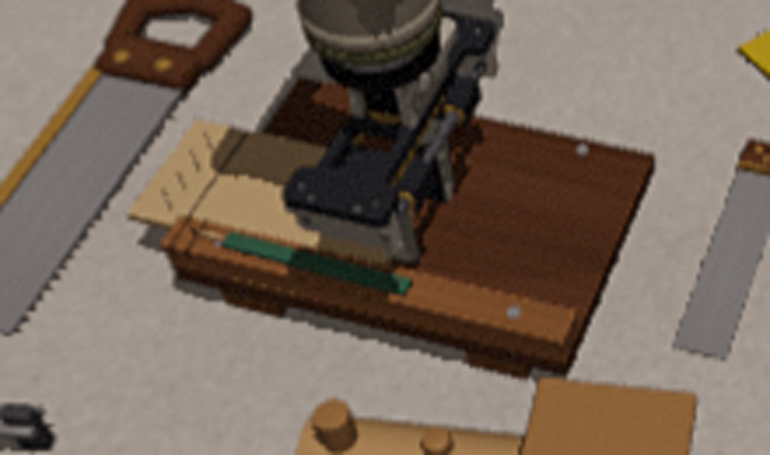

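The line is now close to the board's end. I retract for an unobstructed measurement.

Call:
{"fn": "move_arm", "kwargs": {"translation": [[0.01,0.06,0],[0.02,0.12,0],[0.02,0.15,0.2],[0.02,0.15,0.5],[0.0,0.4,0.8],[0,0.8,0.8],[0,1,0.8],[0,1,0.8]], "rot": [[0,0,0],[0,0,0],[0,0,0],[0,0,0],[0,0,0],[0,0,0],[0,0,0],[0,0,0]], "grip": [0.08,0.08,0.08,0.08,0.08,0.08,0.08,0.08]}}

```text
time: 10.3
tcp_pos: [0.5661, 0.0416, 0.157]
tcp_rot: [-0.0, 0.759, 0.652, 0.001]
wrist_force: [-0.6, -0.8, 0.1]
gripper_width: 0.539
```

Run:
```python
from h import *
o=get_obs();print(o["tcp_pos"],o["wrist_force"]);im=grab_frame("top");cv2.imwrite("pics/t9f.png",im)
cv2.imwrite("pics/t9.png",cv2.resize(im[155:255,335:435],None,fx=6,fy=6,interpolation=cv2.INTER_CUBIC))
```

```text
[0.56613956 0.04158857 0.1569588 ] [-0.60616179 -0.80609159  0.10501931]
```

View pics/t9.png

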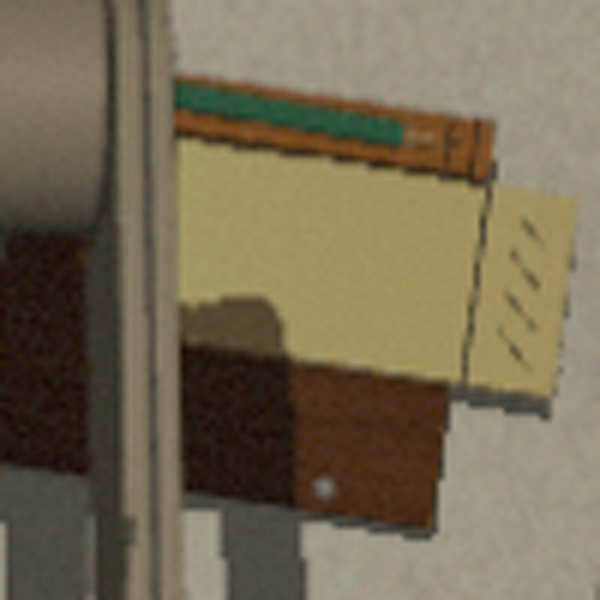

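The pencil line at crop (490,187)-(463,388) stands right of the board end, which runs (448,392)-(432,527). The fence end is at (490,182). I fit the numbers.

Run:
```python
from h import *
bd=np.load("bd.npy")
k=lambda a:(np.array(a,float)+.5)/6-.5+[335,155]
bl,e=fit(BL[[1,2,4,5]],k([(578,198),(552,397),(489,186),(463,386)]),[.55,-.19,-.15]);print(bl,e.tolist());report(bd,bl)
# local refit of board right end
print("pred board corner/end", ((proj(xf(bd,[[-.1,-.15,.04],[-.028,-.15,.04],[.1,-.15,.064],[.072,-.15,.064]]))-[335,155]+.5)*6-.5).round(1).tolist())
o=get_obs()
```

```text
[ 0.55077583 -0.1917281  -0.15163843] [[0.02, -0.01], [0.16, 0.32], [-0.12, -0.25], [-0.07, -0.07]]
back_left to fence mm -0.5 y-rel-end mm 152.2
back_right to fence mm -0.0 y-rel-end mm -47.8
line to fence mm -50.1 y-rel-end mm -3.0
pred board corner/end [[433.4, 530.6], [452.7, 385.3], [497.7, 123.0], [490.5, 179.4]]
```

The fit gives the line 3.0 mm outside; the observed board end sits about 1.5 mm left of the model, so it's really about 4.5 mm. The edge is flush within 0.5 mm. I check closely with the wrist camera over the right end.

Call:
{"fn": "move_arm", "kwargs": {"translation": [[0,0,0.35],[0,-0.2,0.7],[0,-0.6,0.8],[0,-1,0.8]], "rot": [[0,0,0],[0,0,0],[0,0,0],[0,0,0]], "grip": [0.08,0.08,0.08,0.08]}}

```text
time: 10.75
tcp_pos: [0.5676, -0.0841, 0.2562]
tcp_rot: [0.003, 0.759, 0.651, 0.002]
wrist_force: [1.1, -0.4, -0.1]
gripper_width: 0.538
```

Call:
{"fn": "move_arm", "kwargs": {"translation": [[0,-0.4,0],[0,-0.8,0],[0,-1,0]], "rot": [[0,0,0],[0,0,0],[0,0,0]], "grip": [0.08,0.08,0.08]}}

```text
time: 11.05
tcp_pos: [0.565, -0.207, 0.252]
tcp_rot: [0.0, 0.761, 0.649, -0.001]
wrist_force: [0.1, 0.2, -0.5]
gripper_width: 0.544
```

Call:
{"fn": "move_arm", "kwargs": {"translation": [[0,-0.4,0],[0,-0.6,0],[0,-0.6,0],[0,-0.6,0],[0,-0.6,0],[0,-0.6,0]], "rot": [[0,0,0],[0,0,0],[0,0,0],[0,0,0],[0,0,0],[0,0,0]], "grip": [0.08,0.08,0.08,0.08,0.08,0.08]}}

```text
time: 11.65
tcp_pos: [0.5663, -0.2731, 0.2525]
tcp_rot: [-0.0, 0.76, 0.65, 0.0]
wrist_force: [0.1, -0.4, 0.0]
gripper_width: 0.538
```

Run:
```python
from h import *
o=get_obs();print(o["tcp_pos"],o["tcp_rot"]);cv2.imwrite("pics/w10.png",grab_frame("wrist"));np.savez("o10.npz",tcp_pos=o["tcp_pos"],tcp_rot=o["tcp_rot"])
bd=np.load("bd.npy");print(proj(xf(bd,BD),"wrist",o).round(1).tolist())
print(proj(xf([.55078,-.19173,-.1516],BL),"wrist",o).round(1).tolist())
```

```text
[ 0.56633143 -0.27311809  0.25248402] [-5.17738890e-05  7.59531856e-01  6.50470102e-01  4.98010088e-05]
[[115.4, -159.7], [140.0, 161.4], [335.6, -185.5], [325.9, 163.8], [302.8, -186.0], [298.4, 163.7]]
[[299.1, 5.0], [296.8, 205.4], [206.0, 205.7], [195.9, 5.7], [297.3, 164.6], [203.8, 164.9]]
```

View pics/w10.png

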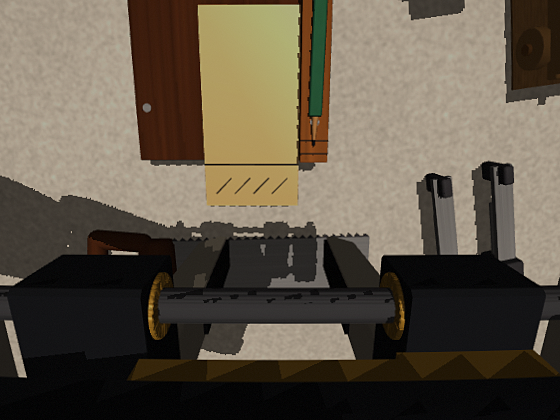

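Run:
```python
import cv2
im=cv2.imread("pics/w10.png")
cv2.imwrite("pics/w10c.png",cv2.resize(im[130:215,125:340],(774,306),interpolation=cv2.INTER_NEAREST))
cv2.imwrite("pics/w10d.png",cv2.resize(im[0:40,270:340],None,fx=8,fy=8,interpolation=cv2.INTER_NEAREST))
```

```text
(no output)
```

View pics/w10c.png

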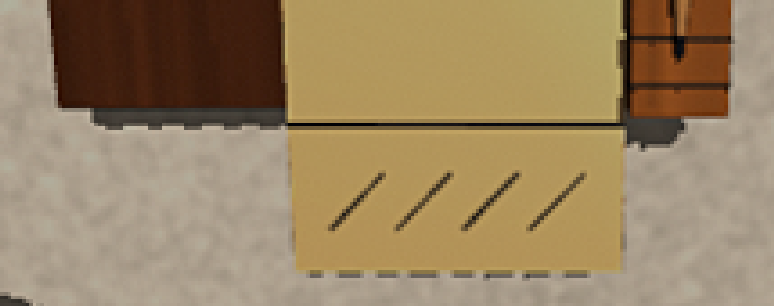

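View pics/w10d.png

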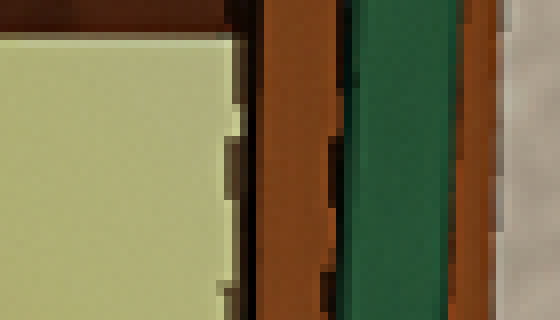

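Run:
```python
from h import *
o=dict(np.load("o10.npz"))
bdp=np.load("bd.npy")
k=lambda a:(np.array(a,float)+.5)/3.6-.5+[125,130]
# board: near corner, fence end corners (z .064)
L=[[-.1,-.15,.04],[.1,-.15,.064],[.072,-.15,.064]]
bd,e=fit(np.array(L),k([(59,107),(729,116),(630,116)]),bdp,"wrist",o);print(bd,e.tolist())
uv=np.vstack([k([(622,270),(296,270),(623,124.5),(289,124.5)]),[[299.7,4.3],[197.5,4.5]]])
bl,e=fit(BL[[1,2,4,5,0,3]],uv,[.55,-.19,-.15],"wrist",o);print(bl,e.tolist())
report(bd,bl);print();report(bdp,bl)
# fence face foot col vs blank far edge top
print(proj(xf(bd,[[.072,-.15,.04],[.072,0,.048],[.072,0,.064],[.072,-.1,.048]]),"wrist",o))
```

```text
[ 0.54607763 -0.08978807 -0.15540476] [[-0.1, 0.01], [0.03, 0.03], [0.06, -0.04]]
[ 0.55182768 -0.19108735 -0.15345212] [[0.05, 0.18], [-0.2, 0.25], [0.4, -0.31], [-0.39, -0.17], [0.57, -0.1], [-0.45, 0.21]]
back_left to fence mm -0.8 y-rel-end mm 150.9
back_right to fence mm -0.4 y-rel-end mm -49.1
line to fence mm -50.5 y-rel-end mm -4.2

back_left to fence mm 0.6 y-rel-end mm 152.9
back_right to fence mm 0.7 y-rel-end mm -47.1
line to fence mm -49.3 y-rel-end mm -2.2
[[298.1662077  159.26047411]
 [301.11676161   5.22836409]
 [302.38883365  -0.63876938]
 [299.47112267 111.49976508]]
```

Wrist fit: the line is 4.2 mm outside the end and both far-edge ends are within 0.8 mm of the fence face, which is within measuring error of touching. The arm is clear of everything, so I hand in.

Run:
```python
from cell import *
print(close_job(), get_obs()["time"])
```

```text
the job is handed in; nothing more can be done
the job is handed in; nothing more can be done
```

The blank is against the fence with its waste end hanging out over the saw end, and I handed the job in at about 12 s; close_job() gave no verdict. I pushed its near edge square against the fence with both open fingertips (contact force rose to 6 N). I then slid it about 105 mm to the right by its left end with the fingers half closed, and backed the arm well clear.

| Check | Pencil line outside board end | Far edge from fence face |
|---|---|---|
| Close wrist-camera fit | 4.2 mm | left end 0.8 mm short, right end 0.4 mm short |
| Overhead-camera fit | 3.0 mm | left end 0.5 mm short, right end 0.0 mm |

The two fits disagree by 1 to 1.5 mm. The overhead fit placed the board end about 1.5 mm too far right, so I trust the wrist figure more. Both are within tolerance.

- **Fence contact:** gaps this small cannot be told from touching at this camera accuracy, and I did not repeat the squaring push after the slide.
- **Flatness and the other things:** the blank looked flat. I felt no contact with any of the other things, but I did not re-measure their positions.

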